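# Slide the locked cassette carriage home into the reader

### The arm

A 6-joint arm with a two-finger parallel gripper is mounted at the origin on a cart in front of the work surface, level with it; the furniture and walls round the work are solid. World frame = base frame: x ahead of the robot, y to its left, z up, the work surface at z = 0. Lengths are in m, angles in rad, forces in N, time in s.
With the tool pointing down it reaches from about 0.2 to 0.875 m from the base axis. Payload 3.4 kg.
Tool frame: the origin (TCP) lies between the finger pads; the fingertips stand 25 mm ahead of it and the grasp point (between the pads) lies 6 mm ahead of it (r.nose_length is the z of the fingertips in the tool frame, in m); z points along the fingers, y is the line along which they close (so a half turn about z gives the same grasp; the last joint's range is limited). The gripper opens to 94 mm and grips with 3 to 60 N. Pads are 16 mm wide; open, the fingers measure 119 mm over their backs; the gripper's body (75 mm by 177 mm) begins 78 mm behind the grasp point.
Start: joints at [0.564, 0.276, 1.505, -0, 1.361, -0.121], TCP at [0.445, 0.364, 0.205] pointing down, gripper open.
Joint ranges: [-2.89, 2.89], [-0.75, 2.08], [0.22, 2.7], [-1.18, 4.32], [0.11, 2.71], [-2.7, 2.7]. Speed limits (rad/s): [2.57, 2.57, 3.14, 3.14, 3.14, 3.14].

### API

Orientations are given as a unit quaternion [w, x, y, z].
In Python, from plant import r, gripper_to, inverse_kinematics, vision, models, telemetry gives the robot as it stands. Calls block until the motion is done:
- r.move_to(position, orientation): joint-space move of the TCP to a pose.
- r.move_l(position, rot=None, vel=0.15, guard=None): straight line of the TCP; rot=None keeps the orientation; vel is the mean speed in m/s. With guard (N) it stops when the force on the tool has changed by that much, and returns True; else False.
- r.movej(angles): joint-space move.
- gripper_to(opening, f_grip=None): finger opening in m; f_grip is the grip in N (None keeps the last); returns when the fingers have stopped.
- r.hold(seconds).
- inverse_kinematics(position, orientation): joint angles nearest the present ones, or None.
- vision.snapshot(name): name is "scene" or "top"; returns the picture (480x640x3 uint8, red, green, blue); there is no depth.
- vision.get_calibration(name): a dict with "fx", "fy", "cx", "cy" (pixels), "D" ([k1, k2, p1, p2, k3] as OpenCV has them; the pictures are not rectified), "position" and "orientation" of the camera in the world. Camera axes: x right, y down, z forward; pixel columns grow to the right and rows downward; lengths in m; the calibration is good to about 2 mm. A picture is of the moment at which its call begins. get_calibration takes no time and is no camera call.
A pose or a line that the arm cannot do raises r.PlanningError and nothing moves.
- r.sign_off(): hands the job in; it is judged then, once.
Trained networks look in the newest picture that a camera, given by its name, has taken for a name from the list of things; names that differ only in an ending like _2 or _b are one class to them, and where a whole thing is asked for, a point or a joint stands for the part that bears it (a point fixed in the world has none). Each returns a list of dicts, best first, with "score" (0 to 1); they miss things now and then, are a little off and sometimes report something else, mostly with a low value. They report only what shows in the picture. A call takes as long as a camera call. They do not tell look-alikes from the thing itself.
- models.boxes_of(thing, camera): "at" ([x, y, z] in m, in world coordinates, good to about 4 mm: the middle of the surface that is visible of it).
- models.regions_of(thing, camera): "pixels" (480x640 bool, what is visible of it).
- models.mark_of(thing, camera): "at" ([x, y, z] in m, in world coordinates, good to about 4 mm: a listed point, or the origin of a listed thing).
Readings, each from a call of its own:
- telemetry.current_t(): time.
- telemetry.current_joints(): joint angles.
- telemetry.current_dq(): joint speeds.
- telemetry.current_joint_efforts(): joint torques, N m.
- telemetry.current_ee_pos(): TCP position.
- telemetry.current_tool_rot(): TCP orientation.
- telemetry.current_wrist_force(): force on the tool from outside, world axes, zero at the start.
- telemetry.current_torque(): the same for the moment, N m.
- telemetry.current_opening(): finger opening in m.
- telemetry.current_finger_force(): force on a finger pad.
Only numpy, scipy, OpenCV 4.12 (cv2) and the standard library are available. Lean on these libraries where they do the work, as an engineer would, in place of code of your own. Each camera call takes 0.05 s, during which the arm holds its last target. There are 200 camera calls.

### The job

The small white-hooded cassette reader on the desk has a carriage with a pink tissue cassette on it, locked by a sprung red button. With the fingertips, gently press the red button down and, keeping it held down all the way, push the carriage along its rails into the hood until it is fully home against its end stop; only then let the button come up again and move clear. Grip and lift nothing: the cassette must stay lying in its pocket, and the jars, the oil bottle and the marker standing about must be left where they are.

Things in the scene. Friction and masses are not known exactly. Their poses are not given: they have to be found in the camera images.
- reader: Cassette reader, fixed to the desk: grey base plate 100 x 275 mm with two steel guide rods and, at one end, a white hood 100 mm wide, 84 mm long, 87 mm high, open towards the carriage. Origin on the desk top, 160 mm from the plate's end without hood and 115 mm from its hooded end; its y axis runs along the rods towards the hood (the way the carriage must go), x across, z up.
- carriage (a joint): Travel of the aluminium carriage (84 x 120 mm plate) along the reader's +y: 0 at the start, 0.100 m against its end stop in the hood. It takes about 1 to 3 N to push with the button held down; with the button up a catch under it blocks it firmly at the start (under 1 mm of play) and another keeps it home at the end. It stays where it is left.
- lock (a joint): Travel of the red lock button on the carriage: about 0 when up (locked), 0.008 m when fully down. It goes straight down and springs back by itself; 3 N starts it, 5.4 N holds it fully down. The carriage is free from about 5 mm down; fully down is safest.
- lock_top (a point): Centre of the flat top of the red button, 100 mm above the desk when up, 112 mm behind the reader's origin along y at the start; its axes are parallel to the reader's. The cap is round, 32 mm across, and stands 12 mm proud of its black housing (46 x 44 mm, top 88 mm above the desk).
- ridge_top (a point): Top centre, 110 mm above the desk, of a black upright ridge (46 mm wide, 6 mm thick along y) on the carriage, on the hood side of the button; its near face is 26 mm from the button's centre. A fingertip on the button may bear on it to push the carriage, or drive it by friction on the cap. The ridge stops 8 mm short of the hood.
- pocket (a point): Centre of the floor of the cassette pocket on the carriage, 56 mm above the desk, 66 mm on the hood side of the button's centre; the pocket's rim is 4 mm high.
- cassette_mid (a point): Centre of the pink tissue cassette (28 x 41 x 7 mm, loose, light) that lies flat in the pocket with a few mm of play and rides with the carriage.
- yellow_jar_mid (a point): Centre of a bystander: white specimen jar with yellow cap, 54 mm across, 76 mm high, loose.
- red_jar_mid (a point): Centre of a bystander: white specimen jar with red cap, 46 mm across, 68 mm high, loose.
- oil_mid (a point): Centre of a bystander: brown oil dropper bottle with black cap, 25 mm across, 66 mm high, loose.
- marker_mid (a point): Centre of a bystander: red and white marker pen, 17 x 135 x 16 mm, lying loose.
Not all that is in view belongs to the job. What is shaped like the part that bears cassette_mid but orange is not meant.

How it is judged:
On the way, in this order (a step that is already met when the one before it is completed fails the run):
1. the red button is pressed down while the carriage is still at its start (value of joint lock above 0.004 m and value of joint carriage below 0.01 m), for 0.05 s.
2. the carriage is at its end stop with the button still held down (value of joint carriage above 0.096 m and value of joint lock above 0.003 m), for 0.1 s.
At the end, for the whole second after the job is handed in: the carriage stands at rest within 4 mm of its end stop, the red button has come up again (less than 2 mm down), and the cassette lies flat in its pocket (value of joint carriage above 0.096 m and value of joint lock below 0.002 m and velocity of joint carriage between -0.01 and 0.01 m/s and distance between cassette_mid and pocket below 0.012 m and angle between cassette_mid's own z axis and vertical below 0.2 rad); the robot touches nothing.
It fails at once if the button is let up on the way, before the carriage is home (value of joint carriage between 0.005 and 0.092 m and value of joint lock below 0.002 m).
It fails at once if the cassette is lifted or leaves its pocket (15 mm) (distance between cassette_mid and pocket above 0.015 m).
It fails at once if the reader, its carriage or its button is squeezed or pressed with over 40 N (contact force between the fingers and reader above 40 N).
It fails at once if a jar, the oil bottle or the marker is moved by over 20 mm (distance of any of yellow_jar_mid, red_jar_mid, oil_mid, marker_mid from where it was at the start of the episode above 0.02 m).
It also fails if it takes over 32 s, if anything falls off the work surface, if the arm or the gripper's body presses on something with over 40 N, if the wrist force passes 120 N, or if a joint passes its speed limit or range.

## Working session

There is one attempt and no reset: what is moved stays moved. The work goes in short steps, each a Python script; the robot and the scene stay as the last script left them, time stands still between calls to the robot, and variables do not carry over. Pictures are saved under pics/ and viewed, at most 10 in all, crops included, and the job is handed in when it is done.

```bash
ls; mkdir -p pics; python3 - <<'E'
from plant import r, vision, models, telemetry
import cv2, numpy as np
for c in ("scene","top"):
    im=vision.snapshot(c); cv2.imwrite(f"pics/{c}0.png",im[:,:,::-1])
    k=vision.get_calibration(c); print(c,{a:np.round(b,3).tolist() for a,b in k.items()})
    for t in ("reader","lock_top","ridge_top","pocket","cassette_mid","yellow_jar_mid","red_jar_mid","oil_mid","marker_mid"):
        print(t,[(np.round(d["at"],3).tolist(),round(d["score"],2)) for d in models.mark_of(t,c)])
print(telemetry.current_t(), r.nose_length)
E
```

```text
pics
scene {'fx': 622.714, 'fy': 622.714, 'cx': 309.318, 'cy': 238.934, 'D': [0.025, 0.0, 0.0, 0.0, 0.0], 'position': [1.029, -0.062, 0.997], 'orientation': [-0.149, 0.443, 0.838, -0.281]}
reader []
lock_top [([0.482, -0.407, 0.104], 0.83)]
ridge_top [([0.492, -0.378, 0.108], 0.98)]
pocket [([0.507, -0.343, 0.054], 0.61)]
cassette_mid [([0.504, -0.347, 0.061], 0.92), ([0.474, -0.594, 0.007], 0.48)]
yellow_jar_mid [([0.681, -0.369, 0.039], 0.94)]
red_jar_mid [([0.63, -0.443, 0.033], 0.93)]
oil_mid [([0.565, -0.499, 0.029], 0.5)]
marker_mid []
top {'fx': 605.497, 'fy': 605.497, 'cx': 318.938, 'cy': 245.862, 'D': [0.034, 0.0, 0.0, 0.0, 0.0], 'position': [0.4, -0.432, 1.23], 'orientation': [-0.012, 0.712, -0.702, 0.012]}
reader [([0.52, -0.3, 0.001], 0.89)]
lock_top [([0.482, -0.406, 0.102], 0.49)]
ridge_top [([0.485, -0.381, 0.107], 0.89)]
pocket [([0.505, -0.348, 0.056], 0.63)]
cassette_mid [([0.221, -0.415, -0.001], 0.78), ([0.509, -0.347, 0.058], 0.51)]
yellow_jar_mid [([0.683, -0.368, 0.041], 0.96)]
red_jar_mid [([0.635, -0.441, 0.035], 0.98)]
oil_mid [([0.56, -0.503, 0.034], 0.49)]
marker_mid [([0.483, -0.59, 0.009], 0.9)]
1.0 0.025
```

View both.

View pics/top0.png

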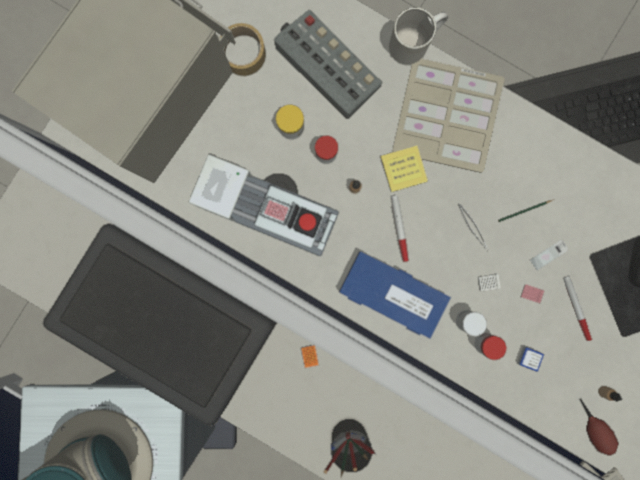

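View pics/scene0.png

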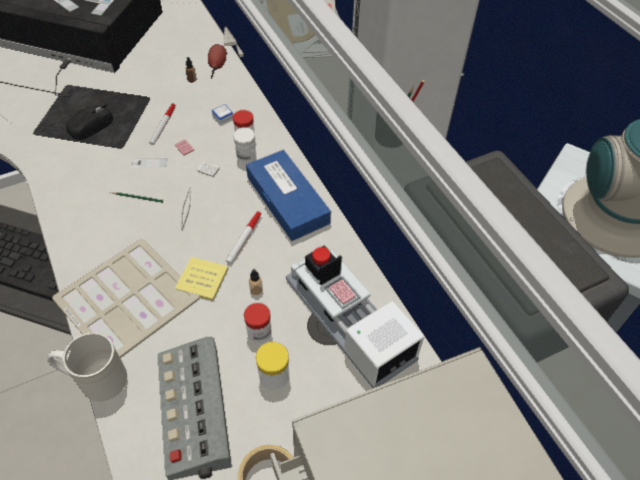

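The top view shows the reader at (265,205), hood at (218,185) and red button at (308,222). The yellow jar is at (290,118), red jar at (326,147), oil bottle at (354,185) and marker at (400,228). Things that could be mistaken for the button are the red jar cap (326,147), the other red jar (493,347) and the red key on the instrument (310,20). Look-alikes for the cassette are the orange one (309,355) and the loose pink one (532,293). I choose the button at (308,222) on the carriage. A long white rail or pane crosses between the robot and the reader, so I need its height.

```bash
python3 - <<'E'
import cv2, numpy as np
s=cv2.imread("pics/scene0.png"); t=cv2.imread("pics/top0.png")
cv2.imwrite("pics/s1.png",cv2.resize(s[0:450,230:640],None,fx=1.33,fy=1.33,interpolation=cv2.INTER_CUBIC))
cv2.imwrite("pics/t1.png",cv2.resize(t[130:280,170:370],None,fx=4,fy=4,interpolation=cv2.INTER_CUBIC))
E
```

```text
(no output)
```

View pics/s1.png

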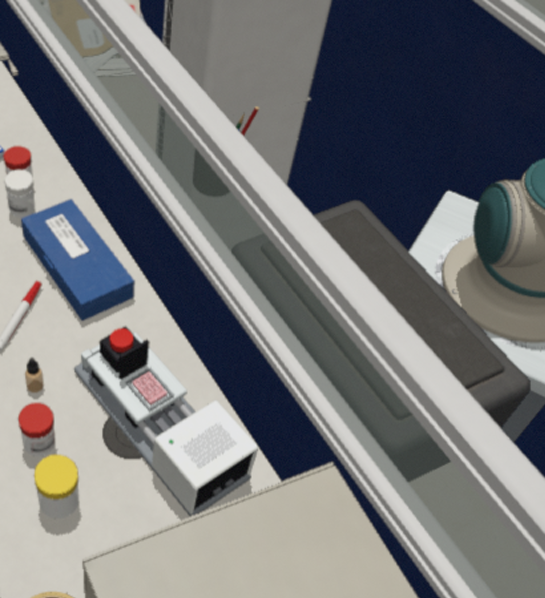

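View pics/t1.png

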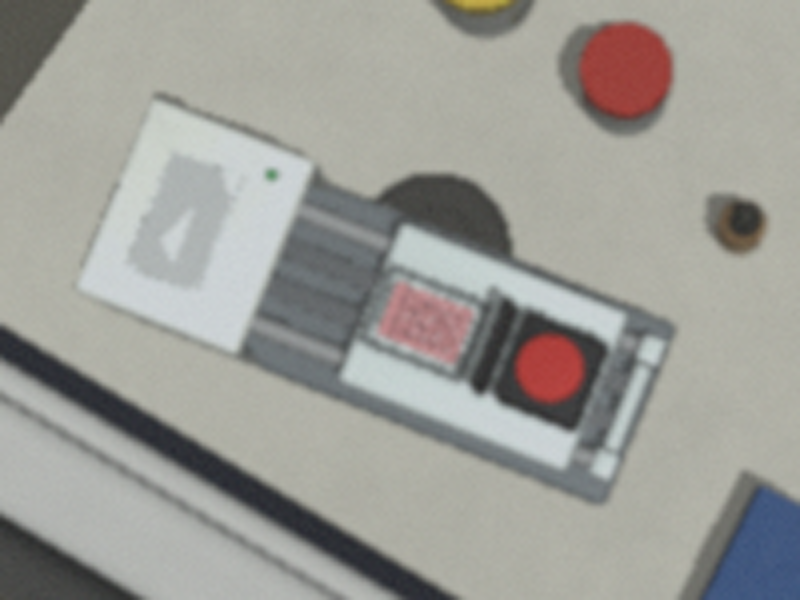

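The close crop confirms the choice: the red round cap on its black housing is at crop (549,368), with the ridge and the pink cassette on its hood side. Next I triangulate the rail that lies between.

```bash
cat > h.py <<'E'
import cv2, numpy as np
from scipy.spatial.transform import Rotation as R
from plant import r, vision, models, telemetry, inverse_kinematics, gripper_to
def ray(c,p):
    k=vision.get_calibration(c); K=np.array([[k["fx"],0,k["cx"]],[0,k["fy"],k["cy"]],[0,0,1]])
    u=cv2.undistortPoints(np.array([[p]],float),K,np.array(k["D"])).ravel()
    w,x,y,z=k["orientation"]; d=R.from_quat([x,y,z,w]).apply([u[0],u[1],1]); return np.array(k["position"]),d
def atz(c,p,z):
    o,d=ray(c,p); return o+d*(z-o[2])/d[2]
E
python3 - <<'E'
from h import *
t=cv2.imread("pics/top0.png",0); s=cv2.imread("pics/scene0.png",0)
print("top"); 
for c in (30,160,300,400,520): 
    b=int(118+0.595*c)-15; print(c,b,t[b:b+60:1,c].tolist())
print("scene")
for q in (60,200,320):
    b=int(245+q*.75); print(q,b,s[q,b:b+130:1].tolist())
print(np.round([atz("top",p,0) for p in ((0,130),(500,430),(309,355),(105,440))],3))
E
```

```text
top
30 120 [134, 136, 137, 134, 136, 136, 135, 126, 109, 91, 93, 95, 96, 86, 69, 73, 111, 144, 165, 174, 177, 182, 179, 168, 141, 125, 139, 160, 169, 174, 178, 180, 182, 183, 180, 180, 182, 180, 181, 181, 182, 181, 182, 179, 180, 181, 182, 180, 179, 179, 178, 174, 174, 169, 165, 164, 168, 167, 167, 166]
160 198 [175, 177, 177, 175, 178, 174, 155, 109, 62, 46, 47, 48, 46, 47, 56, 83, 121, 154, 170, 176, 179, 183, 180, 161, 136, 126, 146, 165, 173, 175, 179, 182, 181, 183, 183, 182, 182, 181, 181, 181, 182, 181, 182, 182, 183, 181, 180, 180, 182, 180, 178, 175, 171, 159, 123, 74, 50, 52, 54, 57]
300 281 [172, 172, 172, 170, 173, 173, 167, 147, 105, 65, 47, 46, 50, 45, 48, 52, 84, 123, 153, 168, 175, 182, 181, 179, 167, 145, 130, 146, 161, 169, 176, 178, 180, 182, 182, 180, 182, 181, 181, 182, 180, 179, 181, 180, 179, 180, 181, 180, 178, 180, 178, 178, 175, 170, 168, 167, 166, 168, 168, 168]
400 341 [174, 176, 174, 173, 173, 173, 168, 154, 115, 68, 49, 43, 45, 50, 41, 53, 80, 117, 149, 165, 173, 178, 181, 182, 171, 152, 136, 142, 157, 171, 176, 177, 179, 181, 182, 181, 181, 181, 182, 18
[... 1666 characters left out ...]
 485 [209, 209, 209, 209, 204, 185, 157, 143, 142, 141, 141, 141, 141, 141, 140, 142, 139, 134, 121, 99, 80, 71, 73, 72, 74, 76, 78, 81, 82, 81, 82, 84, 82, 83, 84, 83, 83, 84, 83, 84, 83, 82, 83, 82, 84, 85, 83, 85, 83, 84, 83, 83, 83, 83, 84, 83, 85, 83, 83, 83, 84, 88, 101, 111, 116, 116, 116, 117, 116, 119, 134, 173, 205, 206, 188, 142, 118, 118, 117, 117, 116, 117, 117, 118, 116, 126, 157, 189, 197, 200, 201, 202, 204, 204, 205, 206, 206, 207, 206, 207, 207, 206, 206, 206, 206, 206, 205, 205, 205, 206, 204, 205, 205, 205, 205, 205, 204, 201, 194, 167, 107, 54, 40, 53, 69, 68, 70, 71, 69, 69]
[[ 0.666  0.218  0.   ]
 [ 0.078 -0.798  0.   ]
 [ 0.221 -0.414  0.   ]
 [ 0.047 -0.01   0.   ]]
```

```bash
python3 - <<'E'
import cv2
t=cv2.imread("pics/top0.png")
cv2.imwrite("pics/t2.png",cv2.resize(t[80:380,0:400],None,fx=2,fy=2,interpolation=cv2.INTER_CUBIC))
E
```

```text
(no output)
```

View pics/t2.png

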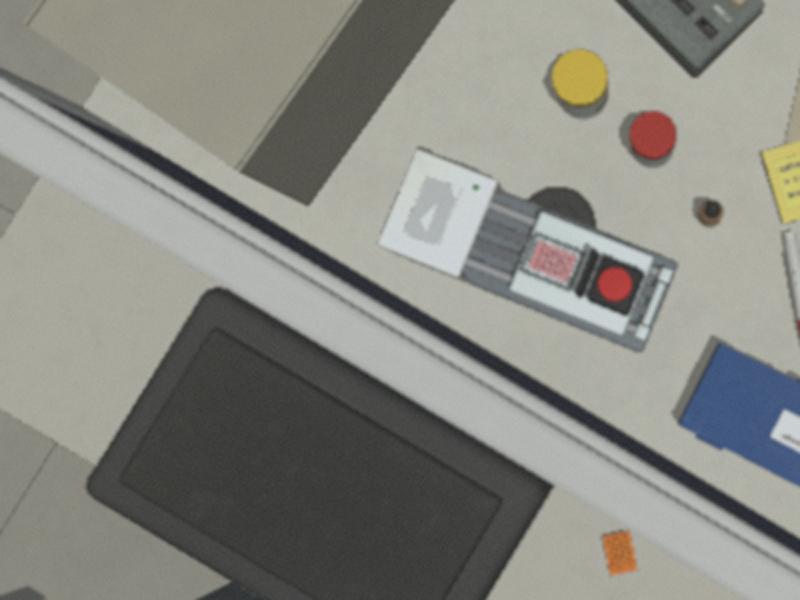

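```bash
python3 - <<'E'
from h import *
k=vision.get_calibration("scene")
w,x,y,z=k["orientation"]; Rm=R.from_quat([x,y,z,w]).as_matrix()
def proj(P):
    c=Rm.T@(np.array(P)-k["position"]); return (k["fx"]*c[0]/c[2]+k["cx"],k["fy"]*c[1]/c[2]+k["cy"])
print("orange in scene",proj([.221,-.414,0]))
def plane(c,pts):
    o=ray(c,pts[0])[0]; D=np.array([ray(c,p)[1] for p in pts]); n=np.linalg.svd(D)[2][-1]; return n,n@o
top={"dark0":[(160,205),(300,289),(400,349),(520,422)],"white0":[(160,213.5),(300,297.5),(400,357.5),(520,430)],"thin":[(160,222.8),(300,307),(400,367.2),(520,440)],"end":[(160,252),(300,334.5),(400,395),(520,468.5)]}
sc={"Aright":[(295.5,60),(400,200),(490.5,320)],"glass":[(305,60),(411.5,200),(504,320)],"Bthin":[(342.5,60),(457.5,200),(556.5,320)],"Bl":[(352,60),(470,200),(571.5,320)],"Br":[(375.8,60),(498.5,200),(604,320)]}
for a,p in top.items():
  for b,q in sc.items():
    n1,d1=plane("top",p); n2,d2=plane("scene",q); v=np.cross(n1,n2); v/=np.linalg.norm(v)
    P=np.linalg.solve([n1,n2,[0,1,0]],[d1,d2,-.3]); print(a,b,"dir",v.round(2),"pt",P.round(3))
E
```

```text
orange in scene (np.float64(386.4168753576096), np.float64(196.51947630053786))
dark0 Aright dir [0.5  0.86 0.  ] pt [ 0.422 -0.3    0.252]
dark0 glass dir [0.5  0.86 0.01] pt [ 0.423 -0.3    0.284]
dark0 Bthin dir [-0.5  -0.86 -0.  ] pt [ 0.429 -0.3    0.386]
dark0 Bl dir [-0.5  -0.86 -0.01] pt [ 0.43  -0.3    0.408]
dark0 Br dir [-0.5  -0.86 -0.  ] pt [ 0.433 -0.3    0.454]
white0 Aright dir [0.5  0.87 0.  ] pt [ 0.406 -0.3    0.228]
white0 glass dir [0.5  0.87 0.  ] pt [ 0.409 -0.3    0.261]
white0 Bthin dir [-0.5  -0.87 -0.  ] pt [ 0.416 -0.3    0.368]
white0 Bl dir [-0.5  -0.87 -0.01] pt [ 0.418 -0.3    0.392]
white0 Br dir [-0.5  -0.87 -0.  ] pt [ 0.421 -0.3    0.441]
thin Aright dir [0.5  0.86 0.  ] pt [ 0.389 -0.3    0.2  ]
thin glass dir [0.5  0.86 0.01] pt [ 0.392 -0.3    0.235]
thin Bthin dir [-0.5  -0.86 -0.  ] pt [ 0.401 -0.3    0.349]
thin Bl dir [-0.5  -0.86 -0.01] pt [ 0.403 -0.3    0.373]
thin Br dir [-0.5  -0.86 -0.  ] pt [ 0.408 -0.3    0.425]
end Aright dir [-0.5  -0.87  0.  ] pt [ 0.329 -0.3    0.105]
end glass dir [-0.5  -0.87 -0.  ] pt [ 0.334 -0.3    0.148]
end Bthin dir [ 0.5   0.87 -0.  ] pt [ 0.352 -0.3    0.284]
end Bl dir [0.5  0.87 0.  ] pt [ 0.356 -0.3    0.313]
end Br dir [0.5  0.87 0.  ] pt [ 0.364 -0.3    0.373]
```

Rail result: the partition has a consistent top at z≈0.373, 34 mm thick, running along (0.5,0.87), and it stands between the robot and the reader, so the arm must go over it. I'll fit the arm geometry, triangulate the beige box and work out the reader's yaw.

```bash
python3 - <<'E'
from h import *
from scipy.optimize import least_squares
n=np.array([.866,-.5])
for p in ((160,205),(300,289),(400,349)): 
    P=atz("top",p,0); print("wall foot n",(P[:2]@n).round(3))
def tri(p,q):
    o1,d1=ray("top",p);o2,d2=ray("scene",q)
    s=np.linalg.lstsq(np.c_[d1,-d2],o2-o1,rcond=None)[0]; a,b=o1+d1*s[0],o2+d2*s[1]; return ((a+b)/2).round(3),np.linalg.norm(a-b).round(3)
print("box corner",tri((120,165),(482,350)))
c=lambda x,y:(170+x/4-.4,130+y/4-.4)
H=np.array([atz("top",c(*p),.087) for p in ((155,95),(315,163),(240,355),(80,290))])[:,:2]
print("hood",H.round(3)); 
for a,b in ((1,0),(2,3)): v=H[b]-H[a]; print(np.linalg.norm(v).round(3),np.degrees(np.arctan2(v[1],v[0])).round(1))
v=H[0]-H[3]; print(np.linalg.norm(v).round(3),np.degrees(np.arctan2(v[1],v[0])).round(1)+90)
print("button",atz("top",c(549,368),.1).round(4), "scene",atz("scene",(320.5,255),.1).round(4))
print("plate end",atz("top",c(672,328),.01).round(3),atz("top",c(600,502),.01).round(3))
# arm fit
q0=telemetry.current_joints(); print(telemetry.current_tool_rot(),telemetry.current_ee_pos())
X=[];Q=[]
down=lambda yaw:(R.from_euler("z",yaw)*R.from_euler("x",np.pi)).as_quat()[[3,0,1,2]]
for x in (.3,.4,.5,.6):
  for z in (.15,.3,.45):
    for yaw in (0,.8):
      q=inverse_kinematics([x,-.2,z],down(yaw)); 
      if q is not None: X.append([x,-.2,z]);Q.append(q)
X=np.array(X);Q=np.array(Q); print(len(Q),Q[:3].round(3))
rr=np.hypot(X[:,0],X[:,1])
def f(p):
    a,b,h,cc,off,s=p; q2=Q[:,1];q3=q2+Q[:,2]
    R1=off+a*np.sin(q2)+b*np.sin(q3+s); Z=h+a*np.cos(q2)+b*np.cos(q3+s)-cc*0
    return np.r_[np.sqrt(np.maximum(rr**2-cc**2,0))-R1, X[:,2]-Z]
s=least_squares(f,[.4,.4,.1,0.05,0,0]); print(s.x.round(4),abs(s.fun).max())
print(np.c_[np.arctan2(X[:,1],X[:,0])-Q[:,0],Q[:,3],Q[:,1]+Q[:,2]+Q[:,4]][:6].round(3))
for y in range(-3,4): 
    yaw=y*.5; q=inverse_kinematics([.482,-.406,.16],down(yaw)); print(yaw,None if q is None else np.round(q,2))
E
```

```text
wall foot n 0.503
wall foot n 0.503
wall foot n 0.503
box corner (array([ 0.564, -0.091,  0.211]), np.float64(0.006))
hood [[ 0.61  -0.219]
 [ 0.579 -0.295]
 [ 0.488 -0.261]
 [ 0.517 -0.185]]
0.082 67.8
0.082 68.7
0.099 70.2
button [ 0.4828 -0.4077  0.1   ] scene [ 0.4867 -0.4065  0.1   ]
plate end [ 0.511 -0.468  0.01 ] [ 0.422 -0.433  0.01 ]
[1.82895699e-05 4.28570202e-01 9.03508484e-01 4.55523852e-05] [0.44532163 0.36379777 0.20490121]
24 [[-0.782 -0.011  1.998 -0.     1.154  0.789]
 [-0.782 -0.011  1.998 -0.     1.154 -0.011]
 [-0.782 -0.104  1.703 -0.     1.543  0.789]]
[ 0.6297  0.4254 -0.2541  0.0694  0.      0.1425] 2.3092638912203256e-14
[[ 0.194 -0.     3.142]
 [ 0.194 -0.     3.142]
 [ 0.194 -0.     3.142]
 [ 0.194  0.     3.142]
 [ 0.194 -0.     3.142]
 [ 0.194 -0.     3.142]]
-1.5 [-0.81  0.38  1.45 -0.    1.3   2.26]
-1.0 [-0.81  0.38  1.45 -0.    1.3   1.76]
-0.5 [-0.81  0.38  1.45 -0.    1.3   1.26]
0.0 [-0.81  0.38  1.45 -0.    1.3   0.76]
0.5 [-0.81  0.38  1.45 -0.    1.3   0.26]
1.0 [-0.81  0.38  1.45  0.    1.3  -0.24]
1.5 [-0.81  0.38  1.45  0.    1.3  -0.74]
```

The geometry is clear:
- Partition faces lie at n = 0.465–0.503, with the top at 0.373. The forearm passes at about 0.55.
- The box is 0.21 m high and away from the path.
- Reader yaw is about 68.6°.
- The button is near (0.484, −0.407), and the hood size and button-to-hood distance agree with the data.

Now I'll move over.

```bash
cat >> h.py <<'E'
A=np.radians(68.6); U=np.array([np.cos(A),np.sin(A),0]); B=np.array([.4835,-.407,0])
QT=(R.from_euler("z",A-np.pi/2)*R.from_euler("x",np.pi)).as_quat()[[3,0,1,2]]
def st(m): print(m,"t",round(telemetry.current_t(),2),"p",np.round(telemetry.current_ee_pos(),4),"F",np.round(telemetry.current_wrist_force(),2))
E
python3 - <<'E'
from h import *
for f,c,(x,y) in (("top0","top",(308,222)),("scene0","scene",(320,255))):
    im=cv2.imread(f"pics/{f}.png").astype(int); m=(im[:,:,2]>100)&(im[:,:,2]>im[:,:,1]*2.2)
    m2=np.zeros_like(m); m2[y-14:y+15,x-15:x+16]=m[y-14:y+15,x-15:x+16]
    ys,xs=np.nonzero(m2); print(c,len(xs),xs.mean(),ys.mean(),np.ptp(xs),np.ptp(ys),atz(c,(xs.mean(),ys.mean()),.1).round(4))
p=telemetry.current_ee_pos()
r.move_l([p[0],p[1],.46],vel=.3); gripper_to(0.0,5); st("up")
T=B+U*.006
r.move_to([T[0],T[1],.46],QT); st("over")
r.move_l([T[0],T[1],.16],vel=.2); st("near")
cv2.imwrite("pics/s3.png",cv2.resize(vision.snapshot("scene")[150:390,200:520,::-1],None,fx=2.5,fy=2.5))
print(telemetry.current_opening())
E
```

```text
top 214 307.0 221.5607476635514 16 15 [ 0.4829 -0.408   0.1   ]
scene 228 320.85087719298247 255.00877192982455 17 16 [ 0.4863 -0.406   0.1   ]
up t 3.42 p [0.4453 0.3638 0.46  ] F [-0.02  0.25  0.09]
over t 6.12 p [ 0.4862 -0.4006  0.4602] F [-1.37  0.25 -0.45]
near t 7.78 p [ 0.4862 -0.4019  0.1611] F [0.45 0.42 0.01]
0.0006509729295497754
```

View pics/s3.png

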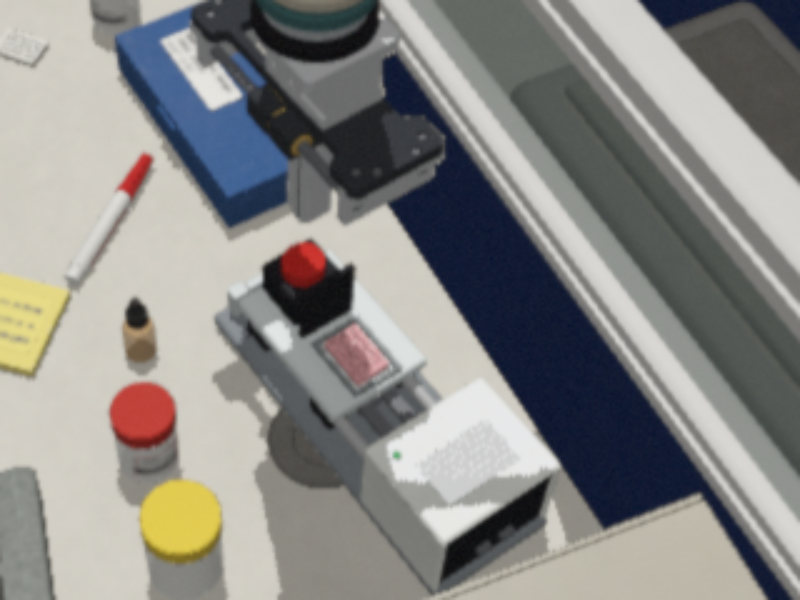

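The picture shows the closed fingertips at crop (312,215), above and behind the red cap at (303,265), with everything undisturbed. I'll check the tip projection, then press if it agrees.

```bash
python3 - <<'E'
from h import *
k=vision.get_calibration("scene"); w,x,y,z=k["orientation"]; Rm=R.from_quat([x,y,z,w]).as_matrix()
def crop(P):
    c=Rm.T@(np.array(P)-k["position"]); return ((np.array([k["fx"]*c[0]/c[2]+k["cx"],k["fy"]*c[1]/c[2]+k["cy"]])-[200,150])*2.5).round(0)
p=np.array(telemetry.current_ee_pos())
for d in (-.0125,0,.0125): print(crop(p-[0,0,.025]+U*d))
print("cap",crop([.4835,-.407,.1]), "orient",np.round(telemetry.current_tool_rot(),3),QT.round(3))
E
```

```text
[298. 223.]
[308. 235.]
[318. 247.]
cap [303. 259.] orient [ 0.001  0.983 -0.186  0.001] [ 0.     0.983 -0.186 -0.   ]
```

```bash
python3 - <<'E'
from h import *
a=vision.snapshot("scene")[150:290,260:400,::-1]; b=vision.snapshot("top")[150:290,240:380,::-1]
cv2.imwrite("pics/z.png",cv2.resize(np.hstack([a,b]),(800,400),interpolation=cv2.INTER_CUBIC)); st("")
E
```

```text
t 7.92 p [ 0.4861 -0.4018  0.161 ] F [0.12 0.58 0.07]
```

View pics/z.png

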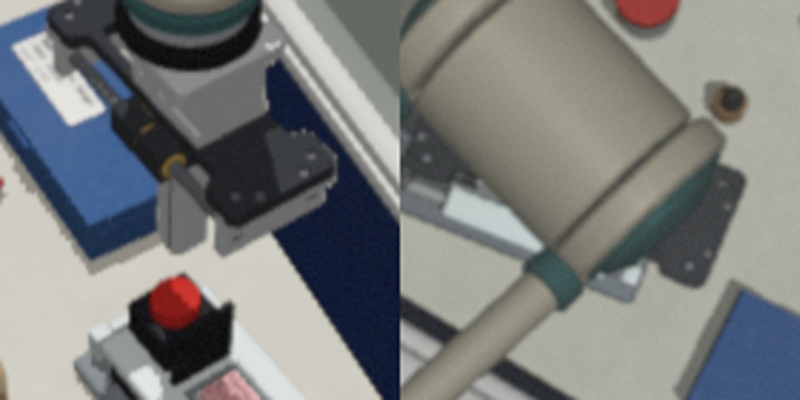

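```bash
python3 - <<'E'
from h import *
k=vision.get_calibration("scene"); w,x,y,z=k["orientation"]; q=R.from_quat([x,y,z,w]).inv()
K=np.array([[k["fx"],0,k["cx"]],[0,k["fy"],k["cy"]],[0,0,1]])
def pr(P): return cv2.projectPoints(q.apply(np.atleast_2d(P)-k["position"]),np.zeros(3),np.zeros(3),K,np.array(k["D"]))[0][:,0]
X=np.array([U[1],-U[0],0]); p=np.array(telemetry.current_ee_pos())-[0,0,.025]
for z in (0,.01,.02): print(z,[(a,b,pr(p+U*.0125*a+X*.008*b+[0,0,z])[0].round(1).tolist()) for a in(-1,1) for b in (-1,1)])
print("1cm X,U,Z",[(pr(p+d*.01)-pr(p)).round(1).tolist() for d in (X,U,np.array([0,0,1]))])
print("cap",pr([.4829,-.408,.1]),pr([.4845,-.407,.1]),"ridge",pr(B+U*.026+X*.023+[0,0,.11]),pr(B+U*.026-X*.023+[0,0,.11]))
E
```

```text
0 [(-1, -1, [322.9, 237.0]), (-1, 1, [315.3, 241.2]), (1, -1, [331.3, 246.6]), (1, 1, [323.6, 250.8])]
0.01 [(-1, -1, [323.0, 233.5]), (-1, 1, [315.4, 237.7]), (1, -1, [331.4, 243.1]), (1, 1, [323.8, 247.4])]
0.02 [(-1, -1, [323.1, 229.9]), (-1, 1, [315.4, 234.1]), (1, -1, [331.6, 239.6]), (1, 1, [323.9, 243.8])]
1cm X,U,Z [[[-4.8, 2.6]], [[3.4, 3.9]], [[0.1, -3.5]]]
cap [[320.96295741 253.18910555]] [[320.93287405 254.05257921]] ridge [[319.06206411 266.48977121]] [[340.60611223 254.29377198]]
```

```bash
python3 - <<'E'
from h import *
a=cv2.imread("pics/scene0.png").astype(int); b=vision.snapshot("scene")[:,:,::-1].astype(int)
d=abs(a-b).max(2)[222:262:2,308:342:2]
print(d)
st("")
E
```

```text
[[  4   2   4  26  78  74  72  82  79  80  74  38 144 169 176 173 172]
 [  3   5   2  28  74  72  77  82  82  70  28  49 132 139 152 176 169]
 [  4   4   2  25  73  72  75  66  21  15  29  38  66  77 105 151 176]
 [  4   4   2  27  77  50  18  16  30  32  33  59  50   9  95 117 167]
 [  3   3   3   8   5  25  33  31  37  48  81  95  42   7  94  97 103]
 [  2   3   2   4  21  38  40  75  91  94  97  97  41   8  96  95  99]
 [  5   4   4   4   8  80  96  98  97  95  96  80  15   9  97  95 102]
 [  3   4   5   3   1  76  99  94  96  88  44   9   5  18 102  96  97]
 [  6   6   4   4   5   1  64  83  46  10   3   5   4   1  54  93  78]
 [  5   4   5   4   5   4   3   2   3   3   4   4   5   4   1  19   5]
 [  4   4   4   4   4   5   4   4   5   5   5   4   4   5   4   5   5]
 [  5   5   5   4   4   4   5   4   5   5   5   5   4   4   5   5   5]
 [  5   3   4   5   4   5   5   5   4   4   5   4   5   5   5   5   4]
 [  5   4   5   4  39  57  20   3   6   4   4   5   4   4   3   5   4]
 [  5   4   4  43  64  65  48   2   5   4   4   6   5   5   6   4   5]
 [  4   2  36  65  66  66  52  17   5   4   4   4   4   5   5   5   4]
 [  5  18  47  66  66  66  66  62   2   5   4   6   3   4   5   4   5]
 [ 23  24  23  62  67  67  67  67  61   1   3   4   3   5   5   4   4]
 [ 24  20  16  15  63  68  67  66  68  56   5   2   3   8   3   1   2]
 [  6  18  18   3  17  44  48  50  41  10   5   9  16  19  11   1   3]]
 t 7.97 p [ 0.486  -0.4017  0.1608] F [-0.65 -0.18 -0.03]
```

```bash
python3 - <<'E'
from h import *
X=np.array([U[1],-U[0],0]); p=np.array(telemetry.current_ee_pos())
for z in (.2,.23,.26,.3):
  for px in ((357.3,209.5),(343.3,249.8)):
    v=atz("top",px,z)-p; print(z,"top end: X",(v@X).round(3),"U",(v@U).round(3))
s=lambda x,y:(260+x/2.857,150+y/2.857)
for nm,px in (("front plate R",s(335,160)),("front plate L",s(237,222)),("front block bottom L",s(220,250)),("rear plate L",s(48,20))):
  for z in (.2,.23,.26,.3):
    v=atz("scene",px,z)-p; print(nm,z,"X",(v@X).round(3),"U",(v@U).round(3))
E
```

```text
0.2 top end: X 0.045 U -0.083
0.2 top end: X -0.028 U -0.087
0.23 top end: X 0.042 U -0.083
0.23 top end: X -0.029 U -0.086
0.26 top end: X 0.038 U -0.082
0.26 top end: X -0.03 U -0.085
0.3 top end: X 0.034 U -0.081
0.3 top end: X -0.032 U -0.084
front plate R 0.2 X -0.091 U 0.025
front plate R 0.23 X -0.073 U 0.043
front plate R 0.26 X -0.056 U 0.061
front plate R 0.3 X -0.032 U 0.086
front plate L 0.2 X -0.017 U 0.029
front plate L 0.23 X -0.002 U 0.048
front plate L 0.26 X 0.013 U 0.066
front plate L 0.3 X 0.033 U 0.09
front block bottom L 0.2 X 0.003 U 0.04
front block bottom L 0.23 X 0.017 U 0.058
front block bottom L 0.26 X 0.031 U 0.076
front block bottom L 0.3 X 0.05 U 0.1
rear plate L 0.2 X -0.014 U -0.166
rear plate L 0.23 X 0.001 U -0.14
rear plate L 0.26 X 0.016 U -0.115
rear plate L 0.3 X 0.036 U -0.081
```

The top and scene views both confirm x,y: the body fits at ±0.034, ±0.085 about the TCP. The height looks off, with the fingertips about 30 mm higher than nominal. I'll descend under a force guard and let contact tell the true height.

```bash
python3 - <<'E'
from h import *
T=B+U*.006
g=r.move_l([T[0],T[1],.088],vel=.03,guard=2.5); print(g); st("contact")
r.hold(.1); st("")
cv2.imwrite("pics/z2.png",cv2.resize(vision.snapshot("scene")[190:310,260:420,::-1],(800,600),interpolation=cv2.INTER_CUBIC))
E
```

```text
True
contact t 9.8 p [ 0.4857 -0.4014  0.0974] F [-0.13  0.46  3.66]
 t 9.9 p [ 0.4856 -0.4014  0.0976] F [ 1.08 -0.29  3.67]
```

View pics/z2.png

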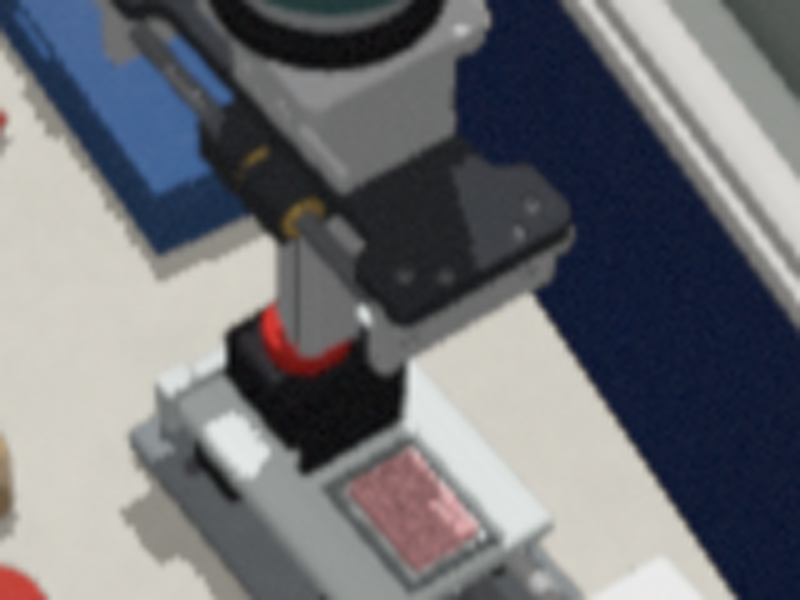

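The image shows the closed fingertips standing on the front half of the red cap at (310,340), short of the ridge, with the cassette in place at (410,510). The force of 3.66 N corresponds to about 2 mm down. I'll press to the bottom, then push straight on in the same script, with checks.

```bash
python3 - <<'E'
from h import *
p=np.array(telemetry.current_ee_pos())
g=r.move_l([p[0],p[1],.0865],vel=.01,guard=4.5); print(g); st("pressed"); r.hold(.15); st("")
q=np.array(telemetry.current_ee_pos()); F=telemetry.current_wrist_force()[2]
if q[2]<.0925 and 4.8<F<20:
    e=q+U*.1; g=r.move_l([e[0],e[1],q[2]],vel=.03,guard=13); print(g); r.hold(.1); st("pushed")
    print("travel",((np.array(telemetry.current_ee_pos())-q)@U).round(4), "Fu",(np.array(telemetry.current_wrist_force())@U).round(2))
E
```

```text
True
pressed t 10.6 p [ 0.4857 -0.4014  0.0918] F [-1.29  0.59  6.06]
 t 10.75 p [ 0.4857 -0.4014  0.0919] F [-0.25  1.39  5.  ]
False
pushed t 14.35 p [ 0.5225 -0.3084  0.092 ] F [-1.01 -0.71  5.06]
travel 0.0999 Fu -1.03
```

```bash
python3 - <<'E'
from h import *
q=np.array(telemetry.current_ee_pos())
e=q+U*.02; g=r.move_l([e[0],e[1],q[2]-.0005],vel=.02,guard=9); print(g); st("end"); r.hold(.3); st("")
print("travel",((np.array(telemetry.current_ee_pos())-q)@U).round(4), "Fu",(np.array(telemetry.current_wrist_force())@U).round(2))
cv2.imwrite("pics/e.png",cv2.resize(vision.snapshot("scene")[220:380,290:450,::-1],(600,600),interpolation=cv2.INTER_CUBIC))
E
```

```text
True
end t 14.92 p [ 0.5249 -0.3025  0.092 ] F [-0.34  0.05  4.1 ]
 t 15.22 p [ 0.5246 -0.3033  0.0923] F [0.1  0.24 4.43]
travel 0.0056 Fu 0.26
```

View pics/e.png

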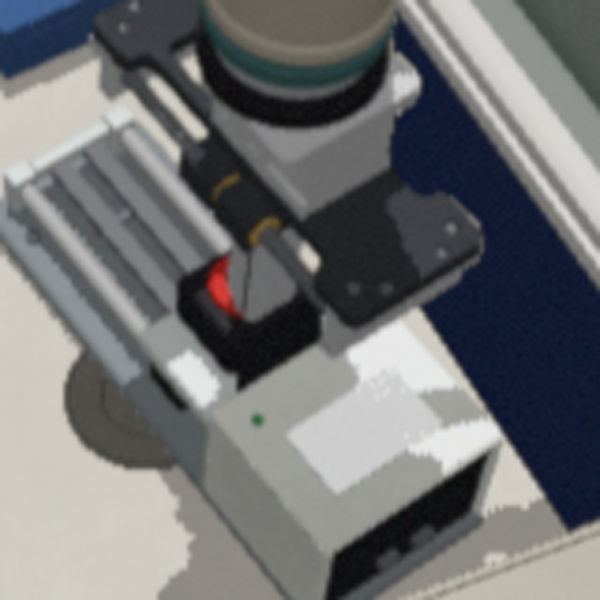

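The carriage looks home, with the ridge just short of the hood edge and the tip against the ridge, but the push force has relaxed. I'll press slightly deeper and push again to confirm the stop.

```bash
python3 - <<'E'
from h import *
q=np.array(telemetry.current_ee_pos())
r.move_l([q[0],q[1],.0905],vel=.01,guard=6); st("deeper")
z=telemetry.current_ee_pos()[2]
for i in range(2):
    e=q+U*.02; g=r.move_l([e[0],e[1],z],vel=.015,guard=14); a=np.array(telemetry.current_ee_pos()); st(f"push {g}")
    print("travel",((a-q)@U).round(4),"Fu",(np.array(telemetry.current_wrist_force())@U).round(2)); r.hold(.15); st("")
E
```

```text
deeper t 15.51 p [ 0.5245 -0.3036  0.0916] F [-0.75  0.49  3.78]
push True t 16.12 p [ 0.5249 -0.3027  0.0918] F [-1.7  -0.57  2.61]
travel 0.0008 Fu -1.15
 t 16.27 p [ 0.5249 -0.3027  0.0917] F [-0.88 -0.8   1.78]
push True t 16.87 p [ 0.5249 -0.3029  0.0919] F [-0.67 -0.97  3.28]
travel 0.0007 Fu -1.15
 t 17.02 p [ 0.5249 -0.3029  0.0919] F [-0.19 -0.43  4.38]
```

A firm stop at the same spot twice under 14 N, and the button's displacement works out to about 0.0985 m, so the carriage is home. I'll lift straight up, clear the area and check.

```bash
python3 - <<'E'
from h import *
q=np.array(telemetry.current_ee_pos())
r.move_l([q[0],q[1],.14],vel=.05); st("lift")
r.move_l([q[0],q[1],.46],vel=.25); r.movej([.564,*telemetry.current_joints()[1:]]); st("clear")
a=vision.snapshot("scene")[230:350,300:420,::-1]; b=vision.snapshot("top")[150:270,190:350,::-1]
for c in("scene","top"):
  for t in ("lock_top","ridge_top","cassette_mid","pocket","yellow_jar_mid","red_jar_mid","oil_mid"): print(c,t,[(np.round(d["at"],3).tolist(),round(d["score"],2)) for d in models.mark_of(t,c)][:2])
print("expected lock",(B+U*.1).round(3))
cv2.imwrite("pics/f.png",cv2.resize(np.hstack([a,b]),(798,342),interpolation=cv2.INTER_CUBIC)); st("")
E
```

```text
lift t 18.13 p [ 0.5246 -0.3027  0.1396] F [-0.45  0.68 -0.33]
clear t 21.97 p [0.4787 0.3711 0.4589] F [-0.12  1.24 -0.56]
scene lock_top [([0.518, -0.312, 0.103], 0.52)]
scene ridge_top [([0.532, -0.285, 0.109], 0.64)]
scene cassette_mid [([0.514, -0.315, 0.102], 0.17)]
scene pocket []
scene yellow_jar_mid [([0.68, -0.374, 0.04], 0.89), ([0.629, -0.444, 0.033], 0.72)]
scene red_jar_mid [([0.631, -0.441, 0.03], 0.6)]
scene oil_mid [([0.563, -0.498, 0.029], 0.69)]
top lock_top [([0.519, -0.313, 0.102], 0.79)]
top ridge_top []
top cassette_mid [([0.222, -0.416, -0.0], 0.65), ([0.633, -0.44, 0.034], 0.25)]
top pocket [([0.541, -0.253, 0.056], 0.95)]
top yellow_jar_mid [([0.681, -0.371, 0.039], 0.79)]
top red_jar_mid [([0.632, -0.438, 0.033], 0.93)]
top oil_mid [([0.563, -0.502, 0.032], 0.54)]
expected lock [ 0.52  -0.314  0.   ]
 t 22.77 p [0.478  0.3719 0.459 ] F [-0.85  0.33  0.57]
```

View pics/f.png

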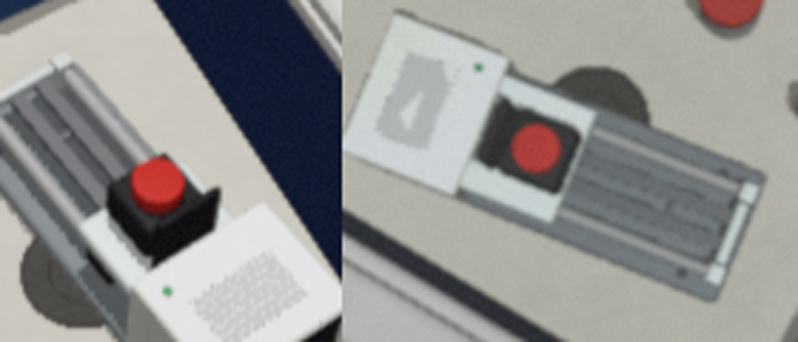

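The carriage is fully in, with the ridge just short of the hood and the red cap standing proud at (160,185) and (535,148). The button was measured at (0.519, −0.313) against an expected (0.520, −0.314), and the bystanders haven't moved. Handing in.

```bash
python3 -c "
from plant import r
print(r.sign_off())"
```

```text
the job is handed in; nothing more can be done
None
```

I handed the job in: the carriage was pushed to its end stop with the button held down, the button has sprung back up and the arm is clear; the jars and oil bottle measured unmoved, but the cassette (inside the hood) and the marker were not checked at the end.

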